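# Light-gap check of a bent rod: latch it in the fixture, brace the torch, switch it on

### The arm

A 7-joint arm with a two-finger parallel gripper is mounted at the origin on the work surface. World frame = base frame: x ahead of the robot, y to its left, z up, the work surface at z = 0. Lengths are in m, angles in rad, forces in N, time in s.
With the tool pointing down it reaches from about 0.4 to 0.9 m from the base axis. Payload 5.6 kg.
Tool frame: the origin (TCP) lies at the very end of the fingers, on their centre line; the grasp point (between the pads) lies 19 mm behind it (arm.pinch_z is the z of the grasp point in the tool frame, in m); z points along the fingers, y is the line along which they close (so a half turn about z gives the same grasp; the last joint's range is limited). The gripper opens to 92 mm and grips with 3 to 60 N. Pads are 20 mm wide; open, the fingers measure 128 mm over their backs; the gripper's body (75 mm by 189 mm) begins 69 mm behind the grasp point.
Start: joints at [-1.163, 0.468, -0.012, 1.603, 0.006, 1.071, -0.056], TCP at [0.283, 0.585, 0.175] pointing down, gripper open.
Joint ranges: [-2.53, 2.53], [-0.31, 2.02], [-1.57, 1.55], [0.28, 2.44], [-1.29, 4.43], [0.15, 1.84], [-2.92, 2.92]. Speed limits (rad/s): [2.57, 2.57, 3.14, 3.14, 3.14, 3.14, 3.14].

### API

Orientations are given as a unit quaternion [x, y, z, w].
In Python, from bench import arm gives the robot as it stands. The module is installed in compiled form; this text tells all that it offers.
- The arm moves only by the tool move_arm, never from a script. Its argument "motion" is a list that holds one entry, the list of rows, each a list of 5 numbers: the opening, from 0 (shut) to 1 (fully open), then the shift along the tool's x, y, z in units of 50 mm (1.0 is 50 mm), then the turn about the tool's z in units of 6 degrees (1.0 is 6 degrees). A call has 1 to 20 rows; each row shifts and turns the commanded pose from where the row before left it, along the tool's axes as they then stand; what a row does not reach is not made up. A row lasts 1/10 s, in which the tool goes at most 50 mm and 8.59 degrees, less where a joint would pass 70% of its speed; a pose out of reach is approached as far as the arm can. A call is refused whole if a number of a shift passes 1 or a number of a turn 1, either way. A call with a gripper value outside its range is refused whole. The fingers move at their own pace and stop on an object; "newtons" is the grip in N (left out, the last holds). Time passes only in rows, so rows that do not move let the fingers close. It gives the time, the measured TCP pose, the force, the opening and the grip force at its end, in the units of the state.
- arm.get_obs(): the state, without advancing time (a new reading comes with each control period).
- arm.capture(name): name is "scene" or "top"; returns a dict with "img" (480x640x3 uint8, red, green, blue), "range_z" (480x640 float32, m along the optical axis (not along the pixel's ray), 0 where there is no reading), "mtx" (3x3 intrinsics, pixels), "R" (3x3) and "t" (3): a world point X has camera coordinates R X + t. Camera axes: x right, y down, z forward; pixel columns grow to the right and rows downward; lengths in m; the calibration is good to about 2 mm. A picture is of the moment at which its call begins.
- arm.hand_in(): hands the job in; it is judged then, once.
The state is a dict: "time_s": time; "joints": joint angles; "joint_velocities": joint speeds; "tau": joint torques, N m; "position": TCP position; "tool_rot": TCP orientation; "contact_force": force on the tool from outside, world axes, zero at the start; "moment": the same for the moment, N m; "opening": finger opening in m; "grasp_force": force on a finger pad.
Only numpy, scipy, OpenCV 4.12 (cv2) and the standard library are available. Lean on these libraries where they do the work, as an engineer would, in place of code of your own. Each camera call takes 0.05 s, during which the arm holds its last target. There are 200 camera calls.

### The job

Check the bent rod on the white checking fixture: set the rod down gently in the two V-blocks, its crank centred over the matching raised profile, then lift the orange-tabbed latch bar over the steel striker and let it drop into the catch across the rod. With the rod latched, lay the yellow torch flat on the desk with its lens centred on the sight window and square against the window block, and switch it on by pressing its red tail button fully in while the block takes the push. Leave the rod latched and the torch against the window, and do not disturb the other things on the desk.

Things in the scene. Friction and masses are not known exactly. Their poses are not given: they have to be found in the camera images.
- fixture: White printed checking fixture on a dark steel base plate, fixed, yaw within 0.15 rad of 0. Origin on the desk (z 0) straight under the middle of the seated rod; z up, the rod lies along y, +x leads from the window block to the far side. Plate 10 mm thick, x -60 to 85, y -95 to 110 mm.
- rod_seat (a point): Place for the rod's origin when seated: 45 mm above the fixture's origin (rod axis then 52 mm above the desk). Two 60 degree V-blocks 16 mm thick in y, at fixture (15, 60) and (-15, -60) mm; V mouths 30 mm wide in x, bottoms 38 mm, tops 64 mm above the desk. Between them a raised profile in the rod's cranked shape, 10 mm wide, top 41 mm above the desk.
- window (a point): Centre of the sight window (28 x 36 mm) on the front face of the window block, which is the stop: fixture (-75, 0, 28) mm. The block spans fixture x -75 to -60, y -35 to 35 mm, from the desk to 60 mm up; its flat front face looks to fixture -x.
- catch (a point): Middle of the catch's notch floor, fixture (-40, 80, 62) mm. Notch 24 mm wide in y: on its +y side the steel striker nose (10 mm thick, 12 mm above the floor), on its -y side the steel back stop (10 mm thick, 24 mm above the floor); 16 mm long in x. All faces upright, so the bar must be lifted over the nose.
- latch_pivot (a point): Pivot of the latch bar at fixture (45, 80, 66) mm, on the bar's centre line: the vertical swing axis and the level lift axis both pass through it. The flat steel bar, 14 mm wide and 8 mm thick, reaches 139 mm from it; its underside is 62 mm above the desk when level.
- latch_tab (a point): Centre of the orange upright tab near the bar's free end, to pinch across its 12 mm thickness: 125 mm from the pivot along the bar, 26 mm above the bar's centre line (92 mm above the desk when level). Tab 28 mm long along the bar; its top 18 mm above this point, its foot (bar top) 22 mm below. Its x axis points along the bar to the pivot.
- latch_swing (a joint): Swing of the latch bar about the vertical through latch_pivot, rad: 0 = over the catch, bar pointing to fixture -x; positive = swung aside, free end towards fixture +y. Starts at 0.7 to 1.0. Light friction keeps it where it is left.
- latch_lift (a joint): Lift of the latch bar, rad: 0 = level, its lowest, where its weight (120 g) rests it, in the catch or swung aside; positive = free end raised. It clears the striker nose above about 0.17 and would clear the back stop above about 0.31. Level, it has 3 mm of room over the seated rod.
- rod: Bent steel rod, gold-coloured zinc plating, 14 mm diameter, 200 mm long, 240 g, flat on the desk, yaw within 0.5 rad of 0. Origin: underside of its middle, axis 7 mm above. In its own x, y the axis runs (-15, -93), (-15, -30), (15, 30), (15, 93) mm: two straight ends and a slanting crank. A half turn about z gives the same shape. Right way up as it lies; seated, its y is along the fixture's y.
- torch: Yellow inspection torch of rectangular section with a black head, loose, 260 g, lying flat on the desk, yaw within 0.5 rad of 0. Origin: centre of its underside; x points to the lens, z up. Body 40 mm wide (y), 44 mm high, from x -60 to 30 mm; head 46 mm wide, 48 mm high, from x 30 to 60 mm.
- lens (a point): Centre of the torch's round lens, on the flat front face of the head: torch (60, 0, 26) mm.
- button_face (a point): Centre of the outer face of the red tail button, a round plunger of 22 mm diameter standing 12 mm out of the torch's tail: torch (-72, 0, 24) mm when out. It is pressed along the torch's +x.
- torch_button (a joint): Travel of the tail button, m: 0 = out, 0.006 = fully in. Spring: about 2 N to start it, 5.4 N fully in; springs back when let go. A torch that is not braced slides at about 2 N, before the button goes in.
- stapler: Bystander: blue stapler 150 mm long, 50 mm high; origin at its underside.
- mug: Bystander: blue mug, 82 mm across, 95 mm high; origin at its underside.
- caliper: Bystander: caliper lying flat, 235 mm long, 16 mm high; origin at its underside.
- mouse: Bystander: black computer mouse, 108 mm long, 35 mm high; origin at its underside.
- paperweight: Bystander: teal dome, 76 mm across, 38 mm high; origin at its underside.
- notes: Bystander: block of yellow notes, 76 mm square, 25 mm high; origin at its underside.
- calculator: Bystander: grey calculator, 150 x 80 mm, 16 mm high; origin at its underside.
There are look-alikes about, which are no part of the job. Leave any purple or turquoise look-alike of the torch alone.

How it is judged:
On the way, in this order (a step that is already met when the one before it is completed fails the run):
1. the rod lies seated in both V-blocks, within 12 mm of centred along its length, let go by the fingers (horizontal distance between rod and rod_seat below 0.012 m and z of rod in the frame of fixture between 0.04 and 0.05 m and angle between the y axis of rod and the y axis of fixture, either way round below 0.08 rad and angle between rod's own z axis and vertical below 0.08 rad and linear speed of rod below 0.02 m/s and contact force between rod and the fingers below 0.1 N), for 0.2 s.
2. the latch bar has dropped fully into the catch over the seated rod (horizontal distance between rod and rod_seat below 0.012 m and z of rod in the frame of fixture between 0.04 and 0.05 m and angle between the y axis of rod and the y axis of fixture, either way round below 0.08 rad and angle between rod's own z axis and vertical below 0.08 rad and value of joint latch_swing between -0.09 and 0.09 rad and value of joint latch_lift below 0.04 rad), for 0.2 s.
3. with the rod latched, the tail button is pressed in (over 4.5 of its 6 mm) while the torch lies with its lens on the window and pushes against the fixture (all of step 2 and x of lens in the frame of fixture between -0.08 and -0.07 m and y of lens in the frame of fixture between -0.01 and 0.01 m and angle between the x axis of torch and the x axis of fixture, either way round below 0.12 rad and angle between torch's own z axis and vertical below 0.08 rad and value of joint torch_button above 0.0045 m and contact force between torch and fixture above 1.5 N), for 0.15 s.
At the end, for the whole second after the job is handed in: Rod in both V-blocks (12 mm lengthwise, 0.08 rad), at rest; latch bar in the catch (swing within 0.09 rad of 0, lift under 0.04); torch flat and at rest, lens within 5 mm of the window face and 10 mm of its centre line, axis within 0.12 rad of the fixture's x; button out again (all of step 2 and x of lens in the frame of fixture between -0.08 and -0.07 m and y of lens in the frame of fixture between -0.01 and 0.01 m and angle between the x axis of torch and the x axis of fixture, either way round below 0.12 rad and angle between torch's own z axis and vertical below 0.08 rad and value of joint torch_button below 0.0015 m and linear speed of each of rod, torch below 0.02 m/s); the robot touches nothing.
It fails at once if a bystander is pushed more than 30 mm from its place (distance of any of stapler, mug, caliper, mouse, paperweight, notes, calculator from where it was at the start of the episode above 0.03 m).
It fails at once if the rod is dropped into the fixture from a height (over 0.9 m/s close above it) (horizontal distance between rod and rod_seat below 0.06 m and height (world z) of rod below 0.11 m and linear speed of rod above 0.9 m/s).
It also fails if it takes over 72 s, if anything falls off the work surface, if the arm or the gripper's body presses on something with over 40 N, if the wrist force passes 120 N, or if a joint passes its speed limit or range.

## Working session

There is one attempt and no reset: what is moved stays moved. The work goes in short steps, Python scripts to look and compute and a tool call to move; the robot and the scene stay as the last step left them, time stands still between calls to the robot, and variables do not carry over. Pictures are saved under pics/ and viewed, at most 10 in all, crops included, and the job is handed in when it is done.

Besides the shell and the picture viewer there is one more tool, called after "Call:" as name(argument=value, ...) on one line, values as JSON. move_arm: Moves the arm, as the interface text tells. Its arguments: {"type":"object","properties":{"motion":{"type":"array"},"newtons":{"type":"number"}},"required":["motion"]}

```bash
mkdir -p pics; cat > h.py <<'E'
import numpy as np, cv2
from bench import arm
def cap(n,save=None):
    c=arm.capture(n)
    if save: cv2.imwrite('pics/'+save,c['img'][:,:,::-1])
    return c
def ray(c,u,v,z):
    K,R,t=c['mtx'],c['R'],c['t']
    o=-R.T@t; d=R.T@np.linalg.inv(K)@np.array([u,v,1.])
    return o+d*(z-o[2])/d[2]
def cloud(c):
    K,R,t=c['mtx'],c['R'],c['t']
    Z=c['range_z'].astype(float); v,u=np.mgrid[:480,:640]
    P=np.stack([(u-K[0,2])/K[0,0]*Z,(v-K[1,2])/K[1,1]*Z,Z],-1)
    X=(P-t)@R; X[Z==0]=np.nan
    return X
def proj(c,X):
    p=c['mtx']@(c['R']@np.array(X)+c['t']); return p[:2]/p[2]
E
python3 - <<'E'
from h import *
for n in('top','scene'):
    c=cap(n,n+'1.png'); print(n,-c['R'].T@c['t'],c['mtx'][0,0])
    np.savez(n+'1.npz',**c)
o=arm.get_obs();print(o['position'],o['tool_rot'],o['opening'],o['time_s'],arm.pinch_z)
E
```

```text
top [0.18389025 0.01860474 1.7439839 ] 586.3016609932531
scene [1.3094497  0.06097378 1.07385916] 518.8048369401226
[0.28301361 0.58449156 0.17385004] [ 2.23538794e-01  9.74694705e-01 -7.89815459e-04 -1.26882277e-04] 0.09173957726085503 0.1 -0.0187
```

View pics/top1.png

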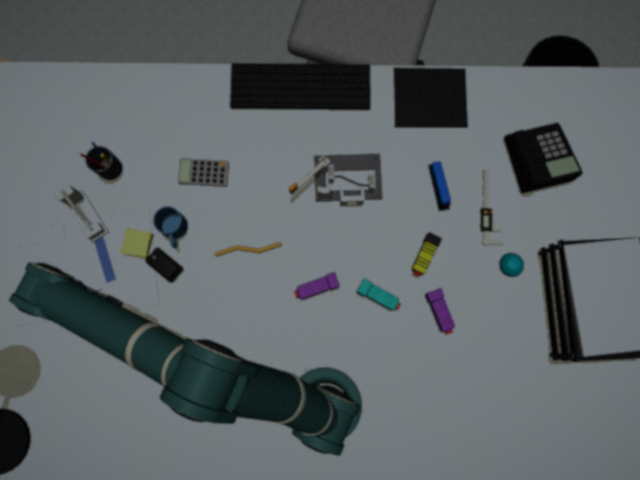

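View pics/scene1.png

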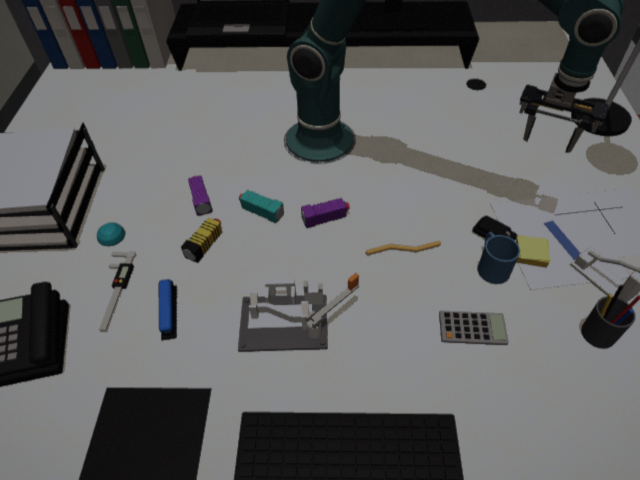

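Top view: rod (248,248), yellow torch (426,255), fixture (348,178), latch tab (293,188). Torch look-alikes are purple (318,286), turquoise (379,294) and purple (440,311), and yellow notes at (137,242). I take the yellow torch with the black head.

```bash
python3 - <<'E'
from h import *
c=dict(np.load('top1.npz')); im=c['img']; X=cloud(c)
hsv=cv2.cvtColor(im,cv2.COLOR_RGB2HSV)
def box(m,x0,y0,x1,y1):
    o=np.zeros_like(m); o[y0:y1,x0:x1]=m[y0:y1,x0:x1]; return o
def big(m):
    n,l,s,cc=cv2.connectedComponentsWithStats(m.astype(np.uint8)); i=1+np.argmax(s[1:,4]); return l==i
H,S,V=[hsv[...,i].astype(int) for i in range(3)]
print('px',im[248,230],im[160,325],im[250,500],im[175,350], im[238,433], im[150,348])
# rod
m=big(box((H>8)&(H<35)&(S>90),200,225,300,270)); v,u=np.nonzero(m)
P=np.array([ray(c,a,b,.007) for a,b in zip(u,v)])[:,:2]
r=cv2.minAreaRect((P*1000).astype(np.float32)); print('rod',m.sum(),r,P.mean(0))
o=np.argsort(P[:,1]); print('ends',P[o[:5]].mean(0),P[o[-5:]].mean(0))
# torch (yellow+black)
m=big(box((V<60)|((H>18)&(H<35)&(S>90)),400,222,450,285)); v,u=np.nonzero(m)
P=np.array([ray(c,a,b,.044) for a,b in zip(u,v)])[:,:2]
print('torch',m.sum(),cv2.minAreaRect((P*1000).astype(np.float32)),P.mean(0))
m=box((H<8)&(S>120),400,255,450,285);v,u=np.nonzero(m);print('button',[ray(c,u.mean(),v.mean(),.024)],m.sum())
# fixture plate
bg=V[150:160,270:300].mean()
m=big(box((V<115),308,140,395,215)); v,u=np.nonzero(m)
P=np.array([ray(c,a,b,.010) for a,b in zip(u,v)])[:,:2]
print('plate',m.sum(),cv2.minAreaRect((P*1000).astype(np.float32)))
m=big(box((H>3)&(H<18)&(S>150),280,170,305,200));v,u=np.nonzero(m);print('tab',ray(c,u.mean(),v.mean(),.11),m.sum())
a=cv2.resize(im[130:220,270:400],None,fx=6,fy=6,interpolation=cv2.INTER_CUBIC);cv2.imwrite('pics/fx.png',a[:,:,::-1])
s=dict(np.load('scene1.npz'))['img'][200:365,150:450];s=cv2.resize(s,None,fx=2.6,fy=2.6,interpolation=cv2.INTER_CUBIC);cv2.imwrite('pics/sc.png',s[:,:,::-1])
E
```

```text
px [114  94  52] [106 108 103] [117 124 129] [119 127 133] [19 17 20] [119 127 132]
rod 242 ((453.2449951171875, 230.37338256835938), (23.560686111450195, 195.21546936035156), 4.471037864685059) [0.45371783 0.23028206]
ends [0.46830719 0.13548105] [0.43820057 0.32528979]
torch 553 ((436.2245178222656, -295.37762451171875), (44.49599075317383, 124.84010314941406), 63.043212890625) [ 0.43928486 -0.29789483]
button [array([ 0.38093846, -0.2712006 ,  0.024     ])] 22
plate 2619 ((670.0535278320312, -61.665428161621094), (167.634033203125, 226.21897888183594), 0.500983476638794)
tab [0.61633508 0.09193142 0.11      ] 25
```

View pics/fx.png

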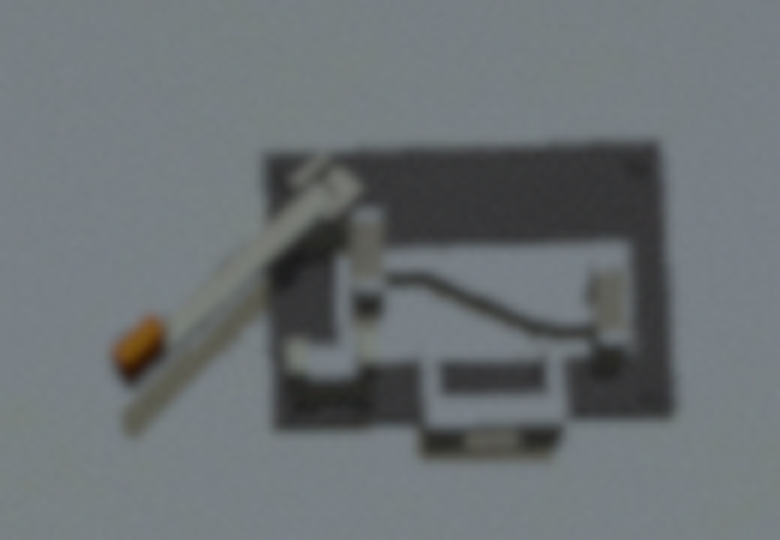

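View pics/sc.png

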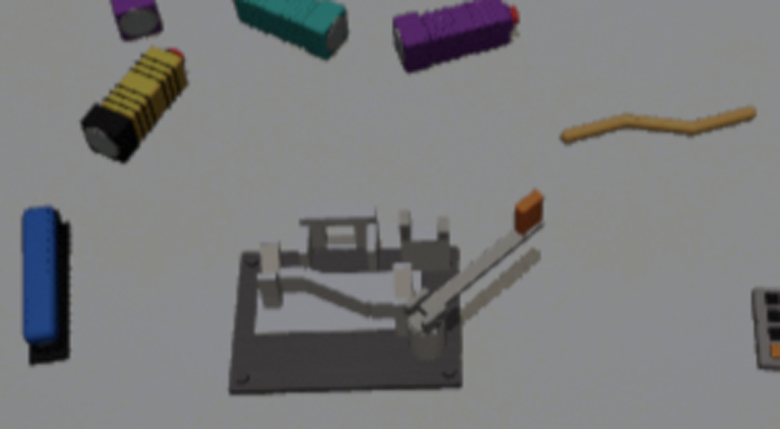

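Crops: the plate corners sit at (267,153), (658,143), (672,417) and (277,430) in the 6x crop. The bar is swung aside with its orange tab at (140,345). In the scene crop the yellow torch's black head points to the fixture and its red button is at (176,55).

```bash
cat >> h.py <<'E'
def state():
    o=arm.get_obs(); q=o['tool_rot']
    from scipy.spatial.transform import Rotation as Ro
    M=Ro.from_quat(q).as_matrix(); return o,M
def goal(xy,z,ydeg):
    "shift in tool units, turn in units to bring TCP to xy,z with tool y at ydeg (mod 180)"
    o,M=state(); d=M.T@(np.array([*xy,z])-o['position'])/.05
    a=np.degrees(np.arctan2(M[1,1],M[0,1])); t=(a-ydeg+90)%180-90
    print('t',round(o['time_s'],2),'yang',round(a,1),'joint7',round(o['joints'][6],2),'shift',d.round(2),'turn units',round(t/6,2),'(tool turn applied after shifts)')
E
python3 - <<'E'
from h import *
c=dict(np.load('top1.npz'))
px=[(267,153),(658,143),(672,417),(277,430)]
W=np.array([ray(c,270+(x+.5)/6-.5,130+(y+.5)/6-.5,.010)[:2] for x,y in px])
F=np.array([(85,110),(85,-95),(-60,-95),(-60,110)])/1000
a=F-F.mean(0);b=W-W.mean(0)
yaw=np.arctan2((a[:,0]*b[:,1]-a[:,1]*b[:,0]).sum(),(a*b).sum())
R=np.array([[np.cos(yaw),-np.sin(yaw)],[np.sin(yaw),np.cos(yaw)]]);o=W.mean(0)-R@F.mean(0)
print('fix',o,yaw,'res mm',((F@R.T+o-W)*1000).round(1).tolist())
np.savez('fix.npz',o=o,yaw=yaw,R=R)
piv=R@[.045,.080]+o
# tab: centroid top+front seen; use mean height .1
t=np.array([.6163,.0919]); d=t-piv; print('piv',piv,'tab r',np.hypot(*d),'ang',np.degrees(np.arctan2(d[1],d[0])), 'swing',np.pi+yaw-np.arctan2(d[1],d[0]))
print('catch',R@[-.04,.08]+o,'win',R@[-.075,0]+o,'torch goal',R@[-.135,0]+o)
goal((.4537,.2303),.10,-9.1)
E
```

```text
fix [ 0.66506623 -0.07793535] 0.03791414511127588 res mm [[-0.7, 1.8], [0.2, -2.0], [0.1, -2.2], [0.4, 2.4]]
piv [0.70700149 0.00371288] tab r 0.1265058396179182 ang 135.80526746772904 swing 0.8092577398376553
catch [6.22062572e-01 4.90951255e-04] win [ 0.59012013 -0.08077823] torch goal [ 0.53016325 -0.08305254]
t 0.1 yang 64.2 joint7 -0.06 shift [-6.16 -4.89  1.49] turn units 12.21 (tool turn applied after shifts)
```

Call:
move_arm(motion=[[[0.5,-0.51,-0.41,0.1,0],[0.5,-0.51,-0.41,0.1,0],[0.5,-0.51,-0.41,0.1,0],[0.5,-0.51,-0.41,0.1,0],[0.5,-0.51,-0.41,0.1,0],[0.5,-0.51,-0.41,0.1,0],[0.5,-0.51,-0.41,0.1,0],[0.5,-0.51,-0.41,0.1,0],[0.5,-0.51,-0.41,0.1,0],[0.5,-0.51,-0.41,0.1,0],[0.5,-0.51,-0.41,0.1,0],[0.5,-0.51,-0.41,0.1,0]]], newtons=30)

```text
time_s: 1.3
position: [0.4517, 0.2289, 0.1143]
tool_rot: [0.223, 0.975, -0.0, -0.0]
contact_force: [0.7, 0.3, 0.1]
opening: 0.046
grasp_force: 0.0
```

Call:
move_arm(motion=[[[0.5,0,0,0,0.94],[0.5,0,0,0,0.94],[0.5,0,0,0,0.94],[0.5,0,0,0,0.94],[0.5,0,0,0,0.94],[0.5,0,0,0,0.94],[0.5,0,0,0,0.94],[0.5,0,0,0,0.94],[0.5,0,0,0,0.94],[0.5,0,0,0,0.94],[0.5,0,0,0,0.94],[0.5,0,0,0,0.94],[0.5,0,0,0,0.94],[0.5,0,0,0,0]]])

```text
time_s: 2.7
position: [0.4512, 0.2302, 0.1144]
tool_rot: [0.761, 0.648, -0.0, 0.0]
contact_force: [-0.4, -0.4, 0.8]
opening: 0.0458
grasp_force: 0.0
```

```bash
python3 - <<'E'
from h import *
goal((.4537,.2303),.003,-9.1)
c=cap('scene'); im=c['img']
u,v=proj(c,[.4537,.2303,.007]);print(u,v)
hsv=cv2.cvtColor(im,cv2.COLOR_RGB2HSV);H,S,V=[hsv[...,i].astype(int) for i in range(3)]
m=((H>8)&(H<35)&(S>90)); m[:235]=0;m[265:]=0;m[:,:360]=0;m[:,445:]=0
vv,uu=np.nonzero(m);P=np.array([ray(c,a,b,.010) for a,b in zip(uu,vv)])
o=np.argsort(P[:,1]);print(len(P),P.mean(0),P[o[:5]].mean(0),P[o[-5:]].mean(0))
x,y=int(u),int(v);a=cv2.resize(im[y-60:y+50,x-80:x+80],None,fx=4,fy=4);cv2.imwrite('pics/rod.png',a[:,:,::-1])
E
```

```text
t 2.7 yang -9.2 joint7 -0.56 shift [0.01 0.05 2.23] turn units -0.01 (tool turn applied after shifts)
402.29722777705666 248.20465021562643
342 [0.45344663 0.23042073 0.01      ] [0.47101031 0.13547325 0.01      ] [0.43759427 0.32772257 0.01      ]
```

View pics/rod.png

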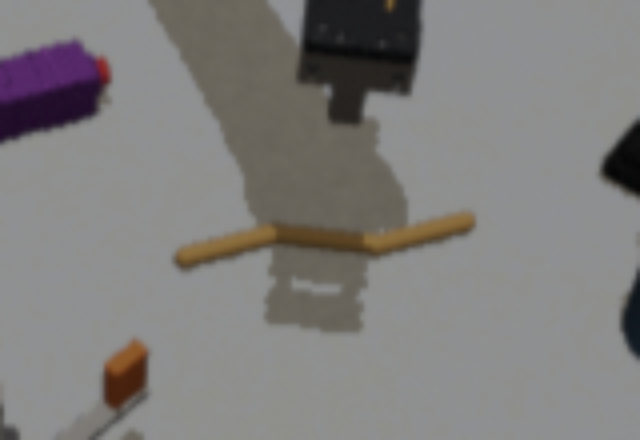

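The crop shows the rod's crank (320,237) directly below the fingers (345,100). I go down and grip.

Call:
move_arm(motion=[[[0.5,0,0.02,0.45,0],[0.5,0,0.02,0.45,0],[0.5,0,0,0.4,0],[0.5,0,0,0.4,0],[0.5,0,0,0.3,0],[0.5,0,0,0.2,0],[0.5,0,0,0,0],[0,0,0,0,0],[0,0,0,0,0],[0,0,0,0,0],[0,0,0,0,0],[0,0,0,0,0],[0,0,0,0,0]]], newtons=30)

```text
time_s: 4.05
position: [0.4535, 0.2301, 0.0049]
tool_rot: [0.761, 0.648, 0.0, 0.0]
contact_force: [0.6, 0.1, 0.2]
opening: 0.001
grasp_force: 0.0
```

Call:
move_arm(motion=[[[0,0,0,-0.4,0],[0,0,0,-0.5,0],[0,0,0,-0.5,0],[0,0,0,-0.5,0],[0,0,0,-0.5,0],[0,0,0,-0.4,0],[0,0,0,0,0],[0,0,0,0,0]]])

```text
time_s: 4.85
position: [0.4532, 0.23, 0.1445]
tool_rot: [0.761, 0.648, 0.0, -0.0]
contact_force: [0.4, -0.4, -0.6]
opening: 0.0004
grasp_force: 0.0
```

```bash
python3 - <<'E'
from h import *
f=np.load('fix.npz')
goal(f['o'],.145,-24.4)
c=cap('scene','g.png'); im=c['img']
hsv=cv2.cvtColor(im,cv2.COLOR_RGB2HSV);H,S,V=[hsv[...,i].astype(int) for i in range(3)]
u,v=map(int,proj(c,arm.get_obs()['position']))
m=((H>8)&(H<35)&(S>90)); m[:v-25]=0;m[v+25:]=0;m[:,:u-70]=0;m[:,u+70:]=0
vv,uu=np.nonzero(m);P=np.array([ray(c,a,b,arm.get_obs()['position'][2]+.005) for a,b in zip(uu,vv)])
o=np.argsort(P[:,1]);print(len(P),P.mean(0),P[o[:5]].mean(0),P[o[-5:]].mean(0),P[o[0]],P[o[-1]])
E
```

```text
t 4.85 yang -9.1 joint7 -0.57 shift [-5.41  5.16 -0.01] turn units 2.54 (tool turn applied after shifts)Traceback (most recent call last):
  File "<stdin>", line 9, in <module>
IndexError: too many indices for array: array is 1-dimensional, but 2 were indexed
```

```bash
python3 - <<'E'
from h import *
im=cv2.imread('pics/g.png');cv2.imwrite('pics/g2.png',cv2.resize(im[170:280,320:480],None,fx=4,fy=4))
E
```

```text
(no output)
```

View pics/g2.png

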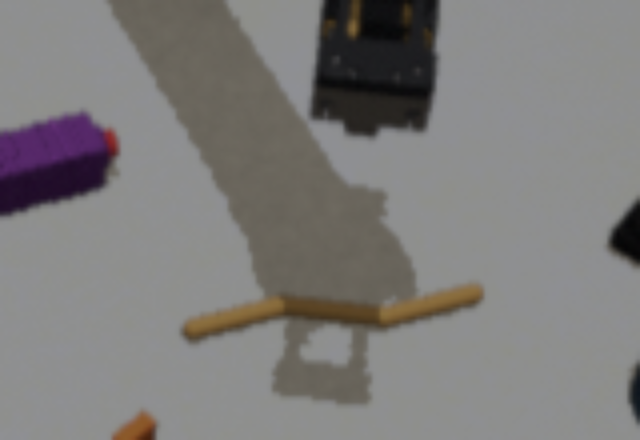

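The rod lies unmoved, ends at (190,330) and (478,293), and the shut fingers are at (362,130). The grip missed, so I check where the fingertips really are.

```bash
python3 - <<'E'
from h import *
o=arm.get_obs();p=o['position'];print(p)
for n in('scene','top'):
    c=cap(n);print(n,proj(c,p),proj(c,[.4535,.2303,.007]))
    X=cloud(c).reshape(-1,3);k=(np.hypot(X[:,0]-p[0],X[:,1]-p[1])<.12)&(X[:,2]>.06)&(X[:,2]<.30)
    Y=X[k];
    for z in np.arange(.06,.30,.02):
        q=Y[(Y[:,2]>=z)&(Y[:,2]<z+.02)]
        if len(q):print(round(z,2),len(q),q.min(0).round(3),q.max(0).round(3))
    k=(np.hypot(X[:,0]-.4535,X[:,1]-.2303)<.03);q=X[k&(X[:,2]<.05)];
    if len(q):print('rod z pct',np.percentile(q[:,2],[5,50,90,98,100]).round(4))
E
```

```text
[0.45276852 0.22973845 0.14384825]
scene [407.42678391 212.60667621] [402.29118155 248.1452087 ]
0.18 20 [0.462 0.22  0.188] [0.469 0.237 0.197]
0.2 2 [0.468 0.226 0.2  ] [0.468 0.233 0.2  ]
0.26 71 [0.369 0.187 0.271] [0.544 0.248 0.28 ]
0.28 421 [0.393 0.186 0.28 ] [0.549 0.266 0.3  ]
rod z pct [-0.0027  0.0022  0.0145  0.0171  0.0198]
top [241.95728694 241.53932246] [247.60059619 248.9081946 ]
0.26 2 [0.528 0.187 0.271] [0.53  0.19  0.277]
0.28 62 [0.467 0.185 0.281] [0.538 0.202 0.299]
rod z pct [-0.0033  0.0039  0.016   0.0182  0.0187]
```

The range image puts the real fingertips at z≈0.185 while the reported TCP says 0.144, so the tips are about 40 mm higher than reported. The lateral position agrees. I go down again with that offset, feeling for contact near the desk.

Call:
move_arm(motion=[[[0.5,0,0,0.5,0],[0.5,0,0,0.5,0],[0.5,0,0,0.5,0],[0.5,0,0,0.5,0],[0.5,0,0,0.5,0],[0.5,0,0,0.4,0],[0.5,0,0,0.3,0],[0.5,0,0,0.2,0],[0.5,0,0,0,0],[0.5,0,0,0,0]]])

```text
time_s: 6.0
position: [0.4535, 0.2298, -0.0254]
tool_rot: [0.761, 0.648, -0.0, 0.0]
contact_force: [-0.9, -0.7, 0.6]
opening: 0.0461
grasp_force: 0.0
```

```bash
python3 - <<'E'
from h import *
o=arm.get_obs();p=o['position'];print(p,o['contact_force'])
c=cap('scene')
X=cloud(c).reshape(-1,3);k=(np.hypot(X[:,0]-p[0],X[:,1]-p[1])<.09)&(abs(X[:,1]-p[1])<.015)&(X[:,2]>.02)&(X[:,2]<.12)
q=X[k];q=q[np.argsort(q[:,2])];print(len(q),q[:12].round(3).tolist())
E
```

```text
[ 0.453485    0.22979589 -0.02537925] [-0.94390369 -0.7466093   0.56491769]
109 [[0.487, 0.218, 0.021], [0.489, 0.223, 0.023], [0.489, 0.22, 0.023], [0.489, 0.225, 0.023], [0.489, 0.228, 0.023], [0.49, 0.23, 0.024], [0.487, 0.223, 0.025], [0.488, 0.217, 0.026], [0.485, 0.218, 0.026], [0.492, 0.232, 0.027], [0.489, 0.225, 0.028], [0.489, 0.23, 0.028]]
```

Call:
move_arm(motion=[[[0.5,0,0,0.1,0],[0.5,0,0,0.1,0],[0.5,0,0,0,0],[0.5,0,0,0,0]]])

```text
time_s: 6.45
position: [0.4534, 0.23, -0.0353]
tool_rot: [0.761, 0.648, -0.0, -0.0]
contact_force: [-0.7, -0.1, -0.0]
opening: 0.046
grasp_force: 0.0
```

```bash
python3 - <<'E'
from h import *
o=arm.get_obs();p=o['position'];print(p,o['contact_force'])
c=cap('scene')
X=cloud(c).reshape(-1,3);k=(abs(X[:,0]-.489)<.006)&(abs(X[:,1]-p[1])<.012)&(X[:,2]>.006)&(X[:,2]<.12)
q=X[k];q=q[np.argsort(q[:,2])];print(len(q),q[:12].round(3).tolist())
E
```

```text
[ 0.45339611  0.22997344 -0.03530609] [-0.65440087 -0.08038481 -0.04789398]
65 [[0.484, 0.219, 0.008], [0.489, 0.234, 0.011], [0.487, 0.234, 0.013], [0.487, 0.231, 0.013], [0.487, 0.221, 0.013], [0.488, 0.224, 0.014], [0.489, 0.229, 0.014], [0.485, 0.229, 0.015], [0.492, 0.231, 0.015], [0.486, 0.226, 0.016], [0.49, 0.226, 0.016], [0.488, 0.218, 0.018]]
```

Tips are at about z 9 mm. I creep down 2 mm per row and watch the force.

Call:
move_arm(motion=[[[0.5,0,0,0.04,0],[0.5,0,0,0.04,0],[0.5,0,0,0,0],[0.5,0,0,0,0]]])

```text
time_s: 6.9
position: [0.4534, 0.23, -0.0394]
tool_rot: [0.761, 0.648, -0.0, -0.0]
contact_force: [-0.0, 0.5, 0.4]
opening: 0.0458
grasp_force: 0.0
```

Call:
move_arm(motion=[[[0.5,0,0,0.02,0],[0.5,0,0,0.02,0],[0.5,0,0,0,0],[0.5,0,0,0,0]]])

```text
time_s: 7.3
position: [0.4535, 0.2301, -0.0395]
tool_rot: [0.761, 0.648, 0.0, -0.0]
contact_force: [-5.6, -3.1, 21.1]
opening: 0.0459
grasp_force: 10.5
```

Desk contact comes at reported z −0.0395, so real tip z = reported + 0.0395. I back off 3 mm and grip.

Call:
move_arm(motion=[[[0.5,0,0,-0.1,0],[0.5,0,0,0,0],[0,0,0,0,0],[0,0,0,0,0],[0,0,0,0,0],[0,0,0,0,0],[0,0,0,0,0],[0,0,0,0,0]]], newtons=35)

```text
time_s: 8.1
position: [0.4532, 0.2299, -0.0366]
tool_rot: [0.761, 0.648, -0.0, -0.0]
contact_force: [0.5, -0.6, -1.5]
opening: 0.0129
grasp_force: 35.0
```

Call:
move_arm(motion=[[[0,0,0,-0.2,0],[0,0,0,-0.4,0],[0,0,0,-0.5,0],[0,0,0,-0.5,0],[0,0,0,-0.5,0],[0,0,0,-0.5,0],[0,0,0,-0.3,0],[0,0,0,0,0],[0,0,0,0,0]]])

```text
time_s: 9.0
position: [0.4531, 0.23, 0.1087]
tool_rot: [0.761, 0.648, 0.0, -0.0]
contact_force: [0.1, 0.2, -1.3]
opening: 0.0129
grasp_force: 35.0
```

```bash
cat > rodm.py <<'E'
from h import *
f=np.load('fix.npz')
def rod(n='scene'):
    o,M=state();p=o['position'];z=p[2]+.0395+.0045
    c=cap(n); im=c['img'];hsv=cv2.cvtColor(im,cv2.COLOR_RGB2HSV);H,S,V=[hsv[...,i].astype(int) for i in range(3)]
    u,v=map(int,proj(c,[p[0],p[1],z]))
    m=((H>10)&(H<30)&(S>90)&(V>50));w=np.zeros_like(m);w[v-30:v+30,u-75:u+75]=1;m&=w
    vv,uu=np.nonzero(m);P=np.array([ray(c,a,b,z)[:2] for a,b in zip(uu,vv)])
    q=np.argsort(P[:,1]);a,b=P[q[:6]].mean(0),P[q[-6:]].mean(0);d=b-a
    yaw=np.arctan2(d[1],d[0])-np.arctan2(200,30)
    print(n,len(P),'mid',((a+b)/2).round(4),'yaw deg',np.degrees(yaw).round(1),'len',np.hypot(*d).round(3),'off from tcp',((a+b)/2-p[:2]).round(4))
rod();rod('top')
print(state()[0]['opening'])
goal(f['o'],.105,-24.4)
E
python3 rodm.py
```

```text
scene 302 mid [0.4529 0.2322] yaw deg 17.7 len 0.194 off from tcp [-0.0003  0.0022]
top 116 mid [0.4557 0.2298] yaw deg 16.4 len 0.191 off from tcp [0.0029 0.0002]
0.013076058505096199
t 9.1 yang -9.1 joint7 -0.54 shift [-5.4   5.17  0.06] turn units 2.54 (tool turn applied after shifts)
```

Call:
move_arm(motion=[[[0,-0.2,0.19,0,0],[0,-0.4,0.383,0,0],[0,-0.4,0.383,0,0],[0,-0.4,0.383,0,0],[0,-0.4,0.383,0,0],[0,-0.4,0.383,0,0],[0,-0.4,0.383,0,0],[0,-0.4,0.383,0,0],[0,-0.4,0.383,0,0],[0,-0.4,0.383,0,0],[0,-0.4,0.383,0,0],[0,-0.4,0.383,0,0],[0,-0.4,0.383,0,0],[0,-0.4,0.383,0,0],[0,0,0,0,0.63],[0,0,0,0,0.63],[0,0,0,0,0.63],[0,0,0,0,0.65],[0,0,0,0,0],[0,0,0,0,0]]])

```text
time_s: 11.1
position: [0.665, -0.0776, 0.1075]
tool_rot: [0.84, 0.542, -0.001, -0.0]
contact_force: [-0.1, 1.0, -1.5]
opening: 0.0131
grasp_force: 35.0
```

```bash
python3 rodm.py; python3 - <<'E'
from h import *
cap('scene','over.png');a=cv2.imread('pics/over.png')[180:370,200:400];cv2.imwrite('pics/over.png',cv2.resize(a,None,fx=3,fy=3))
E
```

```text
scene 332 mid [ 0.6602 -0.0815] yaw deg -1.7 len 0.211 off from tcp [-0.0048 -0.0039]
top 191 mid [ 0.6304 -0.0362] yaw deg 20.1 len 0.278 off from tcp [-0.0347  0.0414]
0.012916065266242888
t 11.2 yang -24.3 joint7 -0.1 shift [-0.01 -0.    0.06] turn units 0.01 (tool turn applied after shifts)
```

View pics/over.png

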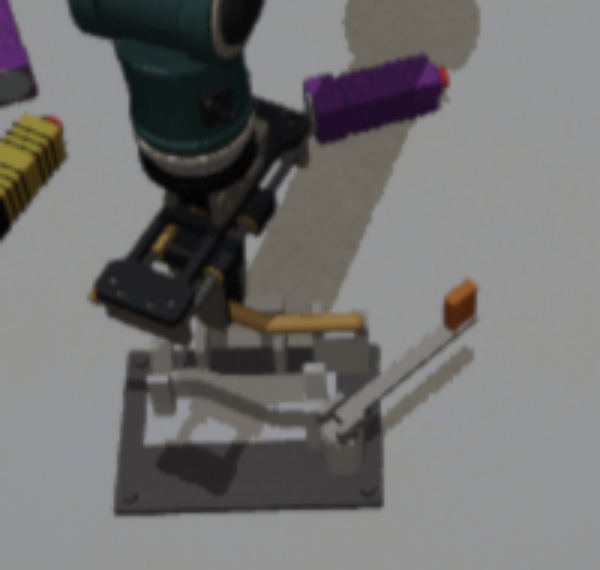

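The crop shows the rod held level over the fixture, right end at (362,322), slanted the same way as the profile below (150–320, 375–415). I lower it gently.

Call:
move_arm(motion=[[[0,0,0,0.2,0],[0,0,0,0.3,0],[0,0,0,0.3,0],[0,0,0,0.3,0],[0,0,0,0.25,0],[0,0,0,0.2,0],[0,0,0,0.15,0],[0,0,0,0.1,0],[0,0,0,0.05,0],[0,0,0,0.04,0],[0,0,0,0,0],[0,0,0,0,0]]])

```text
time_s: 12.45
position: [0.666, -0.0775, 0.0146]
tool_rot: [0.84, 0.542, 0.0, 0.0]
contact_force: [0.1, -0.7, -1.8]
opening: 0.013
grasp_force: 35.0
```

Call:
move_arm(motion=[[[0,0,0,0.04,0],[0,0,0,0.02,0],[0,0,0,0,0],[0,0,0,0,0]]])

```text
time_s: 12.85
position: [0.6654, -0.0777, 0.0113]
tool_rot: [0.841, 0.542, -0.0, -0.0]
contact_force: [-1.3, 0.4, -0.4]
opening: 0.0127
grasp_force: 35.0
```

Call:
move_arm(motion=[[[0,0,0,0.03,0],[0,0,0,0.02,0],[0,0,0,0,0],[0,0,0,0,0]]])

```text
time_s: 13.25
position: [0.6644, -0.0778, 0.0095]
tool_rot: [0.841, 0.542, -0.001, -0.001]
contact_force: [-6.0, 0.7, 6.8]
opening: 0.0128
grasp_force: 35.0
```

Seated contact felt, so I let go and rise.

Call:
move_arm(motion=[[[0.3,0,0,0,0],[0.3,0,0,0,0],[0.4,0,0,0,0],[0.4,0,0,0,0],[0.4,0,0,0,0],[0.4,0,0,-0.2,0],[0.4,0,0,-0.4,0],[0.4,0,0,-0.5,0],[0.4,0,0,-0.5,0],[0.4,0,0,-0.5,0],[0.4,0,0,-0.5,0],[0.4,0,0,-0.4,0],[0.4,0,0,0,0]]])

```text
time_s: 14.55
position: [0.6679, -0.0782, 0.1628]
tool_rot: [0.841, 0.542, 0.003, 0.002]
contact_force: [0.5, 0.1, 0.1]
opening: 0.037
grasp_force: 0.0
```

```bash
python3 - <<'E'
from h import *
f=np.load('fix.npz');R,o,yaw=f['R'],f['o'],float(f['yaw'])
c=cap('scene','seat.png');im=c['img']
hsv=cv2.cvtColor(im,cv2.COLOR_RGB2HSV);H,S,V=[hsv[...,i].astype(int) for i in range(3)]
m=((H>10)&(H<30)&(S>90)&(V>50));m[:275]=0;m[335:]=0;m[:,:235]=0;m[:,330:]=0
vv,uu=np.nonzero(m);P=np.array([ray(c,a,b,.055)[:2] for a,b in zip(uu,vv)])
Q=(P-o)@R*1000;k=np.abs(Q[:,0])<35;Q=Q[k]
for lo,hi in[(-110,-70),(-50,-35),(-10,10),(35,50),(70,110)]:
    s=Q[(Q[:,1]>lo)&(Q[:,1]<hi)];print(lo,hi,len(s),s.mean(0).round(1) if len(s) else '')
print('y ext',np.percentile(Q[:,1],[0,1,99,100]).round(1),len(Q))
# tab via cloud
m=(H<14)&(S>170)&(V>90);m[:260]=0;m[300:]=0;m[:,:330]=0;m[:,370:]=0
X=cloud(c)[m];print('tab',m.sum(),np.nanmean(X,0).round(4),np.nanmin(X,0).round(3),np.nanmax(X,0).round(3))
n,l,s,cc=cv2.connectedComponentsWithStats(m.astype(np.uint8));print(s,cc)
a=im[240:360,220:380];cv2.imwrite('pics/seat.png',cv2.resize(a,None,fx=4,fy=4)[:,:,::-1])
E
```

```text
-110 -70 62 [-14.6 -81.9]
-50 -35 36 [-14.8 -42.4]
-10 10 52 [-1.2 -0. ]
35 50 42 [15.  42.9]
70 110 44 [11.9 82.7]
y ext [-95.1 -92.6  93.4  95.7] 457
tab 16 [0.6253 0.0962 0.1073] [0.615 0.086 0.103] [0.632 0.105 0.112]
[[     0      0    640    480 307184]
 [   349    276      9      7     16]] [[319.4982421  239.49791981]
 [353.25       279.4375    ]]
```

View pics/seat.png

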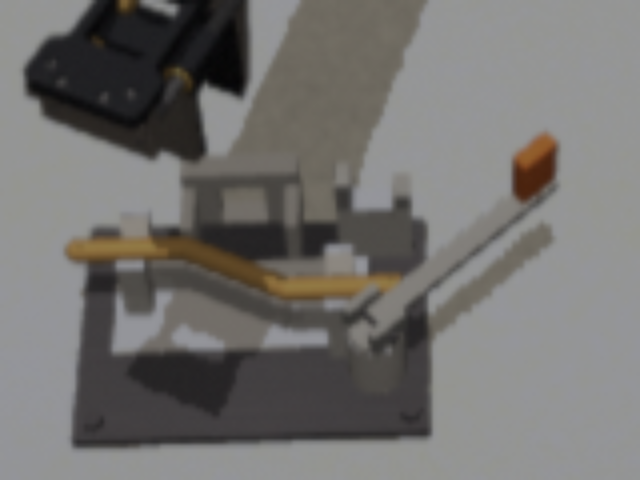

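Seated: the rod lies in both V-blocks, ends at (70,250) and (398,283), centred within about 1 mm. The tab is at (535,165) in the crop. I measure it more closely.

```bash
python3 - <<'E'
from h import *
f=np.load('fix.npz');R,o,yaw=f['R'],f['o'],float(f['yaw']);piv=R@[.045,.08]+o
for n,b in(('scene',(335,265,375,300)),('top',(280,165,310,205))):
    c=cap(n);im=c['img'];hsv=cv2.cvtColor(im,cv2.COLOR_RGB2HSV);H,S,V=[hsv[...,i].astype(int) for i in range(3)]
    m=((H<18)|(H>175))&(S>120);w=np.zeros_like(m);w[b[1]:b[3],b[0]:b[2]]=1;m&=w
    v,u=np.nonzero(m);print(n,m.sum(),u.min(),u.max(),v.min(),v.max(),u.mean(),v.mean())
    # ray at mean visible height
    for z in(.092,.1,.11):
        p=ray(c,u.mean(),v.mean(),z)[:2]-piv;print(z,p+piv,np.hypot(*p).round(4),np.degrees(np.arctan2(p[1],p[0])).round(1))
    bt=V[m]>np.percentile(V[m],70)
    p=ray(c,u[bt].mean(),v[bt].mean(),.11)[:2]-piv;print('bright',bt.sum(),p+piv,np.hypot(*p).round(4),np.degrees(np.arctan2(p[1],p[0])).round(1))
    # two-view predict: project the tab centre for a few angles
    for a in(129,131,133,135,137):
        q=piv+.125*np.array([np.cos(np.radians(a)),np.sin(np.radians(a))]);print(a,proj(c,[*q,.092]).round(1),proj(c,[*q,.11]).round(1))
E
```

```text
scene 111 349 358 274 289 353.14414414414415 281.4594594594595
0.092 [0.6201895  0.09637063] 0.127 133.1
0.1 [0.62580546 0.09608222] 0.123 131.3
0.11 [0.63282541 0.09572171] 0.1182 128.9
bright 33 [0.62116346 0.09643114] 0.1264 132.8
129 [355.2 284.4] [355.4 279.8]
131 [353.9 283.2] [354.1 278.6]
133 [352.6 282. ] [352.8 277.5]
135 [351.3 280.9] [351.4 276.3]
137 [349.9 279.8] [350.  275.2]
top 33 290 296 183 191 292.969696969697 187.24242424242425
0.092 [0.62216545 0.09330549] 0.1234 133.4
0.1 [0.62004303 0.09294374] 0.1246 134.3
0.11 [0.61739001 0.09249155] 0.1261 135.3
bright 10 [0.62373286 0.09335022] 0.1223 132.9
129 [290.4 185.2] [290.1 183.5]
131 [291.3 186.3] [291.1 184.7]
133 [292.3 187.4] [292.1 185.8]
135 [293.4 188.4] [293.1 186.8]
137 [294.4 189.5] [294.2 187.9]
```

```bash
python3 - <<'E'
from h import *
goal((.621,.0944),.11,43.5)
E
```

```text
t 14.7 yang -24.4 joint7 -0.12 shift [ 2.77 -2.22  0.96] turn units -11.32 (tool turn applied after shifts)
```

Call:
move_arm(motion=[[[0.6,0.346,-0.278,0,0],[0.6,0.346,-0.278,0,0],[0.6,0.346,-0.278,0,0],[0.6,0.346,-0.278,0,0],[0.6,0.346,-0.278,0,0],[0.6,0.346,-0.278,0,0],[0.6,0.346,-0.278,0,0],[0.6,0.346,-0.278,0,0],[0.6,0,0,0,-0.95],[0.6,0,0,0,-0.95],[0.6,0,0,0,-0.95],[0.6,0,0,0,-0.95],[0.6,0,0,0,-0.95],[0.6,0,0,0,-0.95],[0.6,0,0,0,-0.95],[0.6,0,0,0,-0.95],[0.6,0,0,0,-0.95],[0.6,0,0,0,-0.95],[0.6,0,0,0,-0.95],[0.6,0,0,0,-0.87]]])

```text
time_s: 16.7
position: [0.6205, 0.0942, 0.157]
tool_rot: [0.393, 0.92, -0.001, -0.001]
contact_force: [-0.1, 0.4, 0.1]
opening: 0.0552
grasp_force: 0.0
```

```bash
python3 - <<'E'
from h import *
goal((.621,.0944),.0385,43.5)
E
```

```text
t 16.7 yang 43.8 joint7 0.66 shift [-0.01  0.02  2.37] turn units 0.04 (tool turn applied after shifts)
```

Call:
move_arm(motion=[[[0.6,0,0,0.4,0],[0.6,0,0,0.4,0],[0.6,0,0,0.4,0],[0.6,0,0,0.4,0],[0.6,0,0,0.4,0],[0.6,0,0,0.25,0],[0.6,0,0,0.1,0],[0.6,0,0,0,0],[0,0,0,0,0],[0,0,0,0,0],[0,0,0,0,0],[0,0,0,0,0],[0,0,0,0,0],[0,0,0,0,0]]], newtons=10)

```text
time_s: 18.1
position: [0.6215, 0.0943, 0.0414]
tool_rot: [0.395, 0.919, 0.0, 0.0]
contact_force: [-0.9, -0.7, 0.6]
opening: 0.0116
grasp_force: 10.0
```

```bash
python3 - <<'E'
from h import *
o,M=state();print(o['position'],o['opening'],o['grasp_force'],o['contact_force'])
f=np.load('fix.npz');R,o2,yaw=f['R'],f['o'],float(f['yaw']);piv=R@[.045,.08]+o2
d=o['position'][:2]-piv;print(np.hypot(*d),np.degrees(np.arctan2(d[1],d[0])))
E
```

```text
[0.62154643 0.0942651  0.04138312] 0.011615081733996646 9.999755322933197 [-0.86933709 -0.65669757  0.5913085 ]
0.12450811917975897 133.3411820197263
```

Call:
move_arm(motion=[[[0,-0.02,0,-0.1,0],[0,-0.03,0,-0.1,0],[0,-0.04,0,-0.1,0],[0,-0.05,0,-0.1,0],[0,-0.05,0,-0.1,0],[0,-0.06,0,-0.1,0],[0,0,0,0,0],[0,0,0,0,0]]])

```text
time_s: 18.9
position: [0.63, 0.0857, 0.0716]
tool_rot: [0.394, 0.919, 0.0, -0.0]
contact_force: [-3.3, 1.8, 2.4]
opening: 0.0119
grasp_force: 10.0
```

```bash
python3 - <<'E'
from h import *
c=cap('scene');im=c['img'];hsv=cv2.cvtColor(im,cv2.COLOR_RGB2HSV);H,S,V=[hsv[...,i].astype(int) for i in range(3)]
m=((H<18)|(H>175))&(S>120);m[:240]=0;m[300:]=0;m[:,:335]=0;m[:,375:]=0
v,u=np.nonzero(m);print(m.sum(),u.mean() if len(u) else'',v.mean() if len(u) else '')
o=arm.get_obs();print(o['position'],o['opening'],o['contact_force'])
cv2.imwrite('pics/lift.png',cv2.resize(im[230:350,260:400],None,fx=4,fy=4)[:,:,::-1])
E
```

```text
56 349.1607142857143 272.35714285714283
[0.62995957 0.08576327 0.07148852] 0.011871012649005464 [-3.18750444  2.41625089  2.03534509]
```

View pics/lift.png

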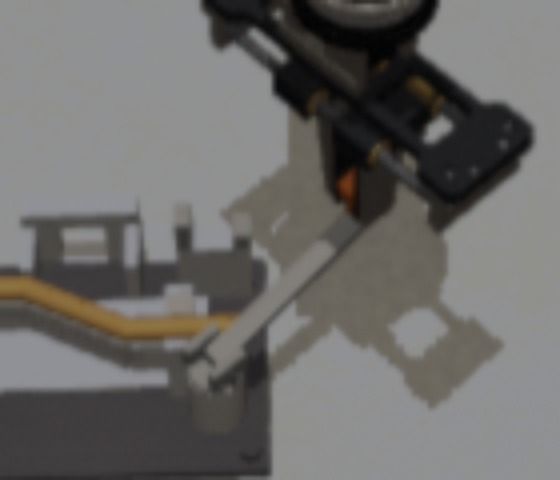

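The bar is raised in the fingers with the tab at (347,185). I swing it along the arc.

Call:
move_arm(motion=[[[0,-0.003,-0.12,0,-0.51],[0,-0.003,-0.12,0,-0.51],[0,-0.003,-0.12,0,-0.51],[0,-0.003,-0.12,0,-0.51],[0,-0.003,-0.12,0,-0.51],[0,-0.003,-0.12,0,-0.51],[0,-0.003,-0.12,0,-0.51],[0,-0.003,-0.12,0,-0.51],[0,-0.003,-0.12,0,-0.51],[0,-0.003,-0.12,0,-0.51],[0,-0.003,-0.12,0,-0.51],[0,-0.003,-0.12,0,-0.51],[0,-0.003,-0.12,0,-0.51],[0,-0.003,-0.12,0,-0.51],[0,-0.003,-0.12,0,-0.51],[0,-0.003,-0.12,0,-0.51],[0,0,0,0,0],[0,0,0,0,0]]])

```text
time_s: 20.75
position: [0.5951, -0.001, 0.0711]
tool_rot: [-0.021, 1.0, 0.0, 0.0]
contact_force: [-1.8, 1.5, 1.6]
opening: 0.012
grasp_force: 10.0
```

```bash
python3 - <<'E'
from h import *
o,M=state();print(o['position'],o['opening'],o['grasp_force'],o['contact_force'])
f=np.load('fix.npz');R,o2,yaw=f['R'],f['o'],float(f['yaw']);piv=R@[.045,.08]+o2
d=o['position'][:2]-piv;print(np.hypot(*d),np.degrees(np.arctan2(d[1],d[0])),'want',180+np.degrees(yaw),'tooly',np.degrees(np.arctan2(M[1,1],M[0,1])))
c=cap('scene')
E
```

```text
[ 0.59508876 -0.00098082  0.07111124] 0.01199341811847917 10.049551874399185 [-1.84886337  1.49354511  1.5965863 ]
0.11201110995996107 -177.59837925731057 want 182.17232049872268 tooly 92.43961988375642
```

Call:
move_arm(motion=[[[0,0.06,0,0.1,0],[0,0.05,0,0.1,0],[0,0.05,0,0.1,0],[0,0.04,0,0.1,0],[0,0.03,0,0.1,0],[0,0.02,0,0.08,0],[0,0,0,0,0],[0,0,0,0,0]]])

```text
time_s: 21.6
position: [0.5831, -0.0016, 0.0422]
tool_rot: [-0.022, 1.0, -0.0, 0.0]
contact_force: [3.7, 1.8, -2.9]
opening: 0.012
grasp_force: 10.0
```

Call:
move_arm(motion=[[[0.3,0,0,0,0],[0.3,0,0,0,0],[0.3,0,0,0,0],[0.3,0,0,0,0],[0.3,0,0,-0.3,0],[0.3,0,0,-0.5,0],[0.3,0,0,-0.5,0],[0.3,0,0,-0.5,0],[0.3,0,0,-0.5,0],[0.3,0,0,0,0]]])

```text
time_s: 22.6
position: [0.5853, -0.0016, 0.1621]
tool_rot: [-0.022, 1.0, 0.0, 0.004]
contact_force: [1.4, -0.9, -0.1]
opening: 0.0276
grasp_force: 0.0
```

```bash
python3 - <<'E'
from h import *
f=np.load('fix.npz');R,o2,yaw=f['R'],f['o'],float(f['yaw'])
o,M=state();print(o['position'],o['time_s'])
for n in('scene','top'):
    c=cap(n,'latched_%s.png'%n);im=c['img'];hsv=cv2.cvtColor(im,cv2.COLOR_RGB2HSV);H,S,V=[hsv[...,i].astype(int) for i in range(3)]
    m=((H<18)|(H>175))&(S>120);e=R@[-.08,.08]+o2
    for z in(.092,.110):print(n,z,proj(c,[*e,z]).round(1))
    u0,v0=map(int,proj(c,[*e,.1]));w=np.zeros_like(m);w[v0-18:v0+18,u0-18:u0+18]=1;m&=w
    v,u=np.nonzero(m);print(m.sum(),(u.mean(),v.mean(),v.min(),v.max(),u.min(),u.max()) if len(u) else'')
    # torch
    if n=='scene':
        X=cloud(c);m=((H>20)&(H<35)&(S>110));m[:200]=0;m[280:]=0;m[:,:165]=0;m[:,240:]=0
        q=X[m];q=q[np.isfinite(q[:,0])&(q[:,2]>.035)];print('torch body top',len(q),q.mean(0).round(3))
cv2.imwrite('pics/latched.png',cv2.resize(cv2.imread('pics/latched_scene.png')[190:350,170:370],None,fx=4,fy=3.7))
E
```

```text
[ 0.58532795 -0.00160444  0.16208381] 22.6
scene 0.092 [311.4 268. ]
scene 0.11 [311.1 263.4]
82 (np.float64(311.3780487804878), np.float64(267.609756097561), np.int64(259), np.int64(276), np.int64(309), np.int64(314))
torch body top 399 [ 0.43  -0.289  0.045]
top 0.092 [325.4 200.9]
top 0.11 [325.5 199.4]
0
```

View pics/latched.png

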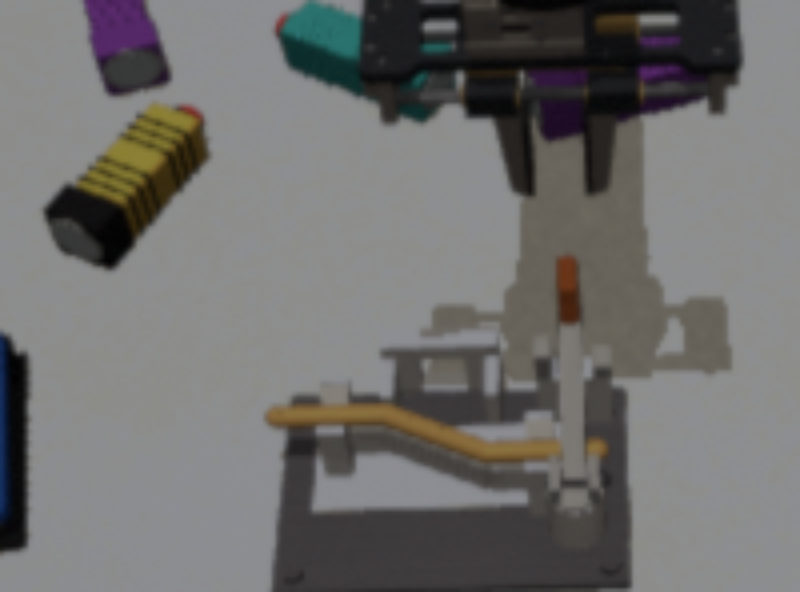

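Latched: the bar lies across the rod between the catch posts, tab at (568,290), matching its predicted spot. Now I measure the torch.

```bash
python3 - <<'E'
from h import *
for n in('top','scene'):
    c=cap(n);X=cloud(c).reshape(-1,3)
    k=(np.hypot(X[:,0]-.437,X[:,1]+.296)<.1)&(X[:,2]>.036)&(X[:,2]<.06);q=X[k][:,:2]
    r=cv2.minAreaRect((q*1000).astype(np.float32));print(n,len(q),r,q.mean(0))
    u,s,vt=np.linalg.svd(q-q.mean(0),full_matrices=False);print('axis',np.degrees(np.arctan2(vt[0,1],vt[0,0])),2*3**.5*s/len(q)**.5)
goal((.435,-.295),.11,63.5)
E
```

```text
top 584 ((436.0399475097656, -295.67938232421875), (46.04006576538086, 134.04458618164062), 62.58635711669922) [ 0.43982773 -0.29847011]
axis 154.16619091826527 [0.1251236 0.0416579]
scene 640 ((435.9645690917969, -294.73626708984375), (46.99895477294922, 130.3589630126953), 64.0279769897461) [ 0.44472777 -0.2975128 ]
axis -25.325174614807146 [0.12761957 0.04413239]
t 22.8 yang 92.5 joint7 1.57 shift [ 3.19 -5.73  0.94] turn units 4.83 (tool turn applied after shifts)
```

Call:
move_arm(motion=[[[0.75,0.227,-0.411,0,0],[0.75,0.227,-0.411,0,0],[0.75,0.227,-0.411,0,0],[0.75,0.227,-0.411,0,0],[0.75,0.227,-0.411,0,0],[0.75,0.227,-0.411,0,0],[0.75,0.227,-0.411,0,0],[0.75,0.227,-0.411,0,0],[0.75,0.227,-0.411,0,0],[0.75,0.227,-0.411,0,0],[0.75,0.227,-0.411,0,0],[0.75,0.227,-0.411,0,0],[0.75,0.227,-0.411,0,0],[0.75,0.227,-0.411,0,0],[0.75,0,0,0,0.797],[0.75,0,0,0,0.797],[0.75,0,0,0,0.797],[0.75,0,0,0,0.797],[0.75,0,0,0,0.797],[0.75,0,0,0,0.797]]])

```text
time_s: 24.8
position: [0.4355, -0.2955, 0.156]
tool_rot: [0.228, 0.974, 0.0, -0.001]
contact_force: [-0.2, -0.2, -0.0]
opening: 0.0688
grasp_force: 0.0
```

```bash
python3 - <<'E'
from h import *
goal((.439,-.2965),-.0325,63.8)
E
```

```text
t 24.8 yang 63.6 joint7 1.72 shift [-0.08  0.01  3.77] turn units -0.03 (tool turn applied after shifts)
```

Call:
move_arm(motion=[[[0.75,-0.04,0,0.4,0],[0.75,-0.04,0,0.5,0],[0.75,0,0,0.5,0],[0.75,0,0,0.5,0],[0.75,0,0,0.5,0],[0.75,0,0,0.5,0],[0.75,0,0,0.4,0],[0.75,0,0,0.3,0],[0.75,0,0,0.15,0],[0.75,0,0,0,0],[0,0,0,0,0],[0,0,0,0,0],[0,0,0,0,0],[0,0,0,0,0],[0,0,0,0,0],[0,0,0,0,0]]], newtons=30)

```text
time_s: 26.4
position: [0.4403, -0.2983, -0.0296]
tool_rot: [0.227, 0.974, -0.0, 0.001]
contact_force: [-1.7, -0.8, 5.4]
opening: 0.0398
grasp_force: 30.0
```

Call:
move_arm(motion=[[[0,0,0,-0.1,0],[0,0,0,-0.3,0],[0,0,0,-0.4,0],[0,0,0,-0.3,0],[0,0,0,0,0],[0,0,0,0,0]]])

```text
time_s: 27.0
position: [0.4401, -0.2975, 0.025]
tool_rot: [0.227, 0.974, 0.0, 0.0]
contact_force: [-0.5, 0.5, -2.8]
opening: 0.0396
grasp_force: 30.0
```

```bash
cat > tor.py <<'E'
from h import *
f=np.load('fix.npz');R,o2,yaw=f['R'],f['o'],float(f['yaw'])
o,M=state();p=o['position'];print(p,o['opening'],o['time_s'],o['contact_force'])
for n in('scene','top'):
    c=cap(n);im=c['img'];hsv=cv2.cvtColor(im,cv2.COLOR_RGB2HSV);H,S,V=[hsv[...,i].astype(int) for i in range(3)]
    u0,v0=map(int,proj(c,[p[0],p[1],p[2]+.06]))
    red=((H<8)|(H>172))&(S>130)&(V>60);w=np.zeros_like(red);w[v0-45:v0+45,u0-45:u0+45]=1
    v,u=np.nonzero(red&w);
    if len(u):print(n,'button',len(u),ray(c,u.mean(),v.mean(),p[2]+.0395-.007+.026).round(4))
    yel=(H>20)&(H<35)&(S>110)&w;X=cloud(c)[yel];X=X[np.isfinite(X[:,0])];print(n,'yellow',len(X),X.mean(0).round(4) if len(X) else '')
goal(R@[-.135,0]+o2,p[2],90+np.degrees(yaw))
E
python3 tor.py
```

```text
[ 0.44006623 -0.29750088  0.02504923] 0.03963565806109585 27.0 [-0.54126471  0.50056073 -2.78065779]
scene button 5 [ 0.3384 -0.2027  0.0835]
scene yellow 133 [ 0.4554 -0.3003  0.098 ]
top yellow 0 
t 27.1 yang 63.8 joint7 1.79 shift [ 0.26  4.64 -0.02] turn units -4.73 (tool turn applied after shifts)
```

The tab is near the gripper body's side, so I set the torch down 17 mm short and regrip further back before sliding it up.

Call:
move_arm(motion=[[[0,0.03,0.23,0,0],[0,0.055,0.425,0,0],[0,0.055,0.425,0,0],[0,0.055,0.425,0,0],[0,0.055,0.425,0,0],[0,0.055,0.425,0,0],[0,0.055,0.425,0,0],[0,0.055,0.425,0,0],[0,0.055,0.425,0,0],[0,0.055,0.425,0,0],[0,0.055,0.425,0,0],[0,0,0,0,-0.79],[0,0,0,0,-0.79],[0,0,0,0,-0.79],[0,0,0,0,-0.79],[0,0,0,0,-0.79],[0,0,0,0,-0.79],[0,0,0,0,0],[0,0,0,0,0]]])

```text
time_s: 29.0
position: [0.5124, -0.0834, 0.0242]
tool_rot: [-0.019, 1.0, 0.0, -0.0]
contact_force: [-0.5, -0.1, -2.3]
opening: 0.0398
grasp_force: 30.0
```

```bash
cat > lens.py <<'E'
from h import *
f=np.load('fix.npz');R,o2,yaw=f['R'],f['o'],float(f['yaw'])
o,M=state();p=o['position']
c=cap('scene');X=cloud(c);im=c['img'];hsv=cv2.cvtColor(im,cv2.COLOR_RGB2HSV);H,S,V=[hsv[...,i].astype(int) for i in range(3)]
Q=(X[...,:2]-o2)@R*1000
k=np.isfinite(Q[...,0])&(Q[...,0]>-240)&(Q[...,0]<-70)&(np.abs(Q[...,1])<32)&(X[...,2]>.025)&(X[...,2]<.12)
print('time',o['time_s'],'tcp fix',((p[:2]-o2)@R*1000).round(1),p[2])
b=k&(V<45)
for nm,m in(('dark',k&(V<50)),('yel',k&(H>20)&(H<35)&(S>100))):
    q=Q[m];z=X[m][:,2]
    if len(q)>5:print(nm,len(q),'x',np.percentile(q[:,0],[2,50,98]).round(1),'y',np.percentile(q[:,1],[2,50,98]).round(1),'z',np.percentile(z,[2,50,98]).round(3))
E
python3 lens.py
```

```text
time 29.0 tcp fix [-152.7    0.4] 0.024237180174969772
dark 398 x [-194.2 -112.2  -94. ] y [-29.    2.9  30. ] z [0.061 0.1   0.117]
yel 224 x [-204.1 -149.4 -118.8] y [-16.7   0.1  19.4] z [0.094 0.099 0.104]
```

Call:
move_arm(motion=[[[0,0,0,0.25,0],[0,0,0,0.3,0],[0,0,0,0.25,0],[0,0,0,0.15,0],[0,0,0,0.08,0],[0,0,0,0.04,0],[0,0,0,0,0],[0.65,0,0,0,0],[0.65,0,0,0,0],[0.65,0,0,0,0],[0.65,0,0,0,0],[0.65,0.2,0,0,0],[0.65,0.2,0,0,0],[0.65,0.2,0,0,0],[0.65,0,0,0,0]]])

```text
time_s: 30.55
position: [0.4805, -0.0852, -0.0289]
tool_rot: [-0.019, 1.0, 0.0, -0.001]
contact_force: [0.7, -0.2, 0.5]
opening: 0.0599
grasp_force: 0.0
```

```bash
sed -i 's/X\[...,2\]>.025/X[...,2]>.012/' lens.py; python3 lens.py; python3 tor.py | tail -1
```

```text
time 30.55 tcp fix [-184.7   -0.3] -0.028948602850031827
dark 271 x [-204.9 -113.2  -93.6] y [-31.4   1.3  29.5] z [0.023 0.048 0.118]
yel 329 x [-207.9 -153.6 -119.9] y [-17.6   0.3  19.8] z [0.04  0.045 0.05 ]
t 30.7 yang 92.2 joint7 1.77 shift [-0.94  0.01  0.  ] turn units 0.01 (tool turn applied after shifts)
```

Call:
move_arm(motion=[[[0,0,0,0,0],[0,0,0,0,0],[0,0,0,0,0],[0,0,0,0,0],[0,0,0,0,0],[0,-0.06,0,0,0],[0,-0.08,0,0,0],[0,-0.08,0,0,0],[0,-0.06,0,0,0],[0,0,0,0,0],[0,0,0,0,0]]], newtons=20)

```text
time_s: 31.8
position: [0.4974, -0.0845, -0.0288]
tool_rot: [-0.02, 1.0, -0.0, 0.0]
contact_force: [-0.1, 0.3, 0.8]
opening: 0.0401
grasp_force: 20.0
```

Call:
move_arm(motion=[[[0,-0.03,0,0,0],[0,-0.03,0,0,0],[0,0,0,0,0],[0,0,0,0,0]]])

```text
time_s: 32.2
position: [0.4998, -0.0845, -0.0288]
tool_rot: [-0.019, 1.0, 0.0, -0.0]
contact_force: [-2.3, -1.0, 2.1]
opening: 0.0399
grasp_force: 20.0
```

```bash
python3 lens.py; python3 -c "
from h import *
o=arm.get_obs();print(o['contact_force'],o['opening'])"
```

```text
time 32.2 tcp fix [-165.4   -0.3] -0.028847339995082766
dark 336 x [-168.2 -153.   -86.7] y [-31.   -0.7  31.2] z [0.019 0.05  0.118]
yel 351 x [-189.1 -138.4 -102.6] y [-17.4   0.7  20.3] z [0.04  0.045 0.05 ]
[-2.11062552  0.05564239  2.02819746] 0.039777664278212506
```

Call:
move_arm(motion=[[[0,-0.03,0,0,0],[0,-0.03,0,0,0],[0,0,0,0,0],[0,0,0,0,0]]])

```text
time_s: 32.65
position: [0.5014, -0.0844, -0.0289]
tool_rot: [-0.019, 1.0, 0.0, -0.001]
contact_force: [-5.8, -0.2, 7.5]
opening: 0.0399
grasp_force: 20.0
```

Call:
move_arm(motion=[[[0,-0.04,0,0,0],[0,-0.02,0,0,0],[0,0,0,0,0],[0,0,0,0,0]]])

```text
time_s: 33.05
position: [0.5013, -0.0844, -0.029]
tool_rot: [-0.019, 1.0, 0.0, -0.004]
contact_force: [-13.0, -0.7, 14.3]
opening: 0.0398
grasp_force: 20.0
```

```bash
python3 lens.py
```

```text
time 33.05 tcp fix [-163.9   -0.2] -0.028978705991256196
dark 315 x [-165.8 -150.9  -87.3] y [-30.3  -2.3  31.2] z [0.019 0.051 0.119]
yel 346 x [-186.3 -136.9 -101.3] y [-17.5   0.9  20.2] z [0.04  0.045 0.05 ]
```

Torch is against the block. I release, rise, go behind the tail, shut the fingers and lower.

Call:
move_arm(motion=[[[0.65,0,0,0,0],[0.65,0,0,0,0],[0.65,0,0,0,0],[0.65,0,0,0,0],[0.65,0,0,-0.3,0],[0.65,0,0,-0.5,0],[0.65,0,0,-0.5,0],[0.65,0,0,-0.4,0],[0.3,0.3,0,0,0],[0,0.4,0,0,0],[0,0.4,0,0,0],[0,0.3,0,0,0],[0,0,0,0,0],[0,0,0,0,0],[0,0,0,0,0]]])

```text
time_s: 34.6
position: [0.4373, -0.0869, 0.0564]
tool_rot: [-0.02, 1.0, -0.0, 0.001]
contact_force: [0.8, -0.0, -0.2]
opening: 0.0058
grasp_force: 0.0
```

```bash
cat >> lens.py <<'E'
c=cap('top');X=cloud(c);Q=(X[...,:2]-o2)@R*1000
k=np.isfinite(Q[...,0])&(Q[...,0]>-215)&(Q[...,0]<-77)&(np.abs(Q[...,1])<35)&(X[...,2]>.03)&(X[...,2]<.056)
q=Q[k];print('top rect',len(q),cv2.minAreaRect(q.astype(np.float32)),q.mean(0))
im=c['img'];hsv=cv2.cvtColor(im,cv2.COLOR_RGB2HSV);H,S,V=[hsv[...,i].astype(int) for i in range(3)]
red=((H<8)|(H>172))&(S>110);u0,v0=map(int,proj(c,[*(R@[-.2,0]+o2),.024]));w=np.zeros_like(red);w[v0-12:v0+12,u0-12:u0+12]=1
v,u=np.nonzero(red&w);print('red',len(u),((ray(c,u.mean(),v.mean(),.03)[:2]-o2)@R*1000).round(1) if len(u) else '')
goal(R@[-.232,0]+o2,-.0275,90+np.degrees(yaw))
E
python3 lens.py
```

```text
time 34.6 tcp fix [-228.    -0.3] 0.05638504519915258
dark 150 x [-227.2  -99.3  -85.9] y [-17.9  -0.4  21.2] z [0.045 0.051 0.119]
yel 439 x [-191.6 -145.7 -101.7] y [-17.3   1.1  20. ] z [0.04  0.045 0.049]
top rect 88 ((-90.45509338378906, -0.7858657836914062), (26.23676109313965, 45.596099853515625), 0.665346086025238) [-87.12582467   1.76885523]
red 0 
t 34.7 yang 92.3 joint7 1.77 shift [0.07 0.01 1.67] turn units 0.01 (tool turn applied after shifts)
```

Call:
move_arm(motion=[[[0,0.08,0,0.3,0],[0,0,0,0.4,0],[0,0,0,0.4,0],[0,0,0,0.3,0],[0,0,0,0.2,0],[0,0,0,0.05,0],[0,-0.1,0,0,0],[0,-0.08,0,0,0],[0,0,0,0,0],[0,0,0,0,0]]])

```text
time_s: 35.7
position: [0.4415, -0.0868, -0.0258]
tool_rot: [-0.02, 1.0, -0.0, 0.001]
contact_force: [-0.2, 0.4, 0.2]
opening: 0.0003
grasp_force: 0.0
```

Call:
move_arm(motion=[[[0,-0.05,0,0,0],[0,-0.05,0,0,0],[0,-0.02,0,0,0],[0,0,0,0,0],[0,0,0,0,0]]])

```text
time_s: 36.2
position: [0.4469, -0.0865, -0.0263]
tool_rot: [-0.02, 1.0, 0.0, -0.0]
contact_force: [-0.1, -0.0, -0.0]
opening: 0.0005
grasp_force: 0.0
```

Call:
move_arm(motion=[[[0,-0.04,0,0,0],[0,-0.04,0,0,0],[0,0,0,0,0],[0,0,0,0,0]]])

```text
time_s: 36.6
position: [0.45, -0.0864, -0.0265]
tool_rot: [-0.019, 1.0, 0.0, -0.001]
contact_force: [-4.1, 0.2, 1.4]
opening: 0.0003
grasp_force: 1.8
```

Call:
move_arm(motion=[[[0,-0.04,0,0,0],[0,-0.04,0,0,0],[0,0,0,0,0],[0,0,0,0,0]]])

```text
time_s: 37.0
position: [0.4531, -0.0862, -0.0266]
tool_rot: [-0.019, 1.0, 0.0, -0.002]
contact_force: [-6.2, -0.5, 3.1]
opening: 0.0006
grasp_force: 3.3
```

Call:
move_arm(motion=[[[0,-0.04,0,0,0],[0,-0.02,0,0,0],[0,0,0,0,0],[0,0,0,0,0],[0,0,0,0,0]]])

```text
time_s: 37.5
position: [0.453, -0.0861, -0.027]
tool_rot: [-0.019, 1.0, 0.0, -0.004]
contact_force: [-11.9, -0.6, 8.1]
opening: 0.0003
grasp_force: 6.1
```

```bash
python3 lens.py
```

```text
time 37.5 tcp fix [-2.123e+02 -2.000e-01] -0.026994126248542902
dark 315 x [-206.7 -182.6  -87.5] y [-22.3   0.9  29. ] z [0.039 0.061 0.119]
yel 433 x [-188.9 -145.2 -101. ] y [-17.1   1.   20.1] z [0.041 0.045 0.05 ]
top rect 79 ((-88.10820770263672, -0.8335094451904297), (21.03107261657715, 45.625), 0.5140658617019653) [-85.57537644  -1.55166821]
red 0 
t 37.6 yang 92.2 joint7 1.78 shift [0.39 0.   0.01] turn units 0.0 (tool turn applied after shifts)
```

Bottomed out at 12 N and no longer moving, so the button is fully in. I back off slowly.

Call:
move_arm(motion=[[[0,0.04,0,0,0],[0,0.04,0,0,0],[0,0.06,0,0,0],[0,0.1,0,0,0],[0,0.2,0,0,0],[0,0.2,0,0,0],[0,0,0,-0.4,0],[0,0,0,-0.5,0],[0,0,0,-0.5,0],[0,0,0,-0.5,0],[0,0,0,-0.3,0],[0,0,0,0,0]]])

```text
time_s: 38.8
position: [0.4279, -0.0876, 0.0858]
tool_rot: [-0.02, 1.0, -0.0, 0.003]
contact_force: [-0.3, 0.2, 0.2]
opening: 0.0004
grasp_force: 0.0
```

```bash
python3 lens.py; python3 - <<'E'
from h import *
f=np.load('fix.npz');R,o2=f['R'],f['o']
c=cap('scene');im=c['img'];hsv=cv2.cvtColor(im,cv2.COLOR_RGB2HSV);H,S,V=[hsv[...,i].astype(int) for i in range(3)]
m=((H<18)|(H>175))&(S>120);m[:250]=0;m[285:]=0;m[:,:300]=0;m[:,325:]=0
v,u=np.nonzero(m);print('tab',m.sum(),u.mean(),v.mean())
m=((H>10)&(H<30)&(S>90)&(V>50));m[:275]=0;m[335:]=0;m[:,:235]=0;m[:,330:]=0
v,u=np.nonzero(m);P=np.array([ray(c,a,b,.055)[:2] for a,b in zip(u,v)]);Q=(P-o2)@R*1000
for lo,hi in[(-110,-70),(-50,-35),(-10,10),(35,50)]:
    s=Q[(Q[:,1]>lo)&(Q[:,1]<hi)];print(lo,hi,len(s),s.mean(0).round(1))
# gap between head front and window block: dark head top front edge, yaw of torch
o=arm.get_obs();print(o['position'],o['contact_force'])
X=cloud(c);Qc=(X[...,:2]-o2)@R*1000
k=(H>20)&(H<35)&(S>100)&(abs(Qc[...,1])<32)&(Qc[...,0]>-200)&(Qc[...,0]<-95)&(X[...,2]>.042)
q=Qc[k];xs=np.arange(-185,-105,10);ym=[(q[(q[:,0]>=a)&(q[:,0]<a+10)][:,1].min()+q[(q[:,0]>=a)&(q[:,0]<a+10)][:,1].max())/2 for a in xs];print('centre line slope',np.polyfit(xs,ym,1))
E
```

```text
time 38.8 tcp fix [-237.4   -0.6] 0.0858220565390724
dark 90 x [-116.8  -94.5  -85.3] y [-19.7   1.9  21.5] z [0.041 0.049 0.053]
yel 439 x [-191.  -145.3 -101.4] y [-17.    1.4  20. ] z [0.041 0.045 0.05 ]
top rect 121 ((-95.26557159423828, -0.6928119659423828), (45.11006164550781, 35.590824127197266), 89.0466537475586) [-89.82257668   1.40448963]
red 0 
t 38.9 yang 92.2 joint7 1.76 shift [-0.14  0.01  2.22] turn units 0.01 (tool turn applied after shifts)
tab 67 311.5223880597015 267.8805970149254
-110 -70 61 [-14.7 -82. ]
-50 -35 36 [-14.8 -42.4]
-10 10 52 [-1.2 -0. ]
35 50 35 [16.3 43. ]
[ 0.42543947 -0.08724086  0.0831596 ] [ 0.54986337 -0.56744216 -0.74616247]
centre line slope [0.0086748  2.92813918]
```

Rod, latch and torch are all in place and aligned, and the arm is clear, so I hand in.

```bash
python3 -c "
from bench import arm
print(arm.hand_in())"
```

```text
the job is handed in; nothing more can be done
None
```

I handed the job in at about 39 s; no verdict came back. By my measurements the rod is seated and latched, the torch lies square against the window, and its button was pressed to its stop at about 12 N and let go (I could not see it spring out). The fingertips sit about 40 mm higher than the reported TCP, so the first grasp missed and moved nothing.

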